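Gauge the bore of a ferrite ring core on the stepped taper and store it

ROBOT

A 6-joint arm with a two-finger parallel gripper is mounted at the origin on a cart in front of the work surface, level with it; the furniture and walls round the work are solid. World frame = base frame: x ahead of the robot, y to its left, z up, the work surface at z = 0. Lengths are in mm, angles in rad, forces in N, time in s.
With the tool pointing down it reaches from about 275 to 1000 mm from the base axis. Payload 8.4 kg.
Tool frame: the origin (TCP) lies at the centre of the arm's flange, where the gripper is bolted on; the fingertips stand 173 mm ahead of it and the grasp point (between the pads) lies 155 mm ahead of it; z points along the fingers, y is the line along which they close (so a half turn about z gives the same grasp; the last joint's range is limited). The gripper opens to 85 mm and grips with 20 to 120 N. Pads are 22 mm wide; open, the fingers measure 114 mm over their backs; the gripper's body (76 mm by 85 mm) begins 54 mm behind the grasp point. The pads swing forward as they close: fully open they stand 13 mm farther back than shut.
Start: joints at [1.274, 0.353, 1.633, -0, 1.155, -0.002], TCP at [181.592, 598.042, 404.681] pointing down, gripper open.
Joint ranges: [-2.63, 2.63], [-0.92, 2.1], [0.06, 2.66], [-1.3, 4.44], [0, 2.69], [-3.02, 3.02]. Speed limits (rad/s): [2.22, 2.22, 2.79, 3.14, 3.14, 3.14].

INTERFACE

Orientations are given as a 3x3 rotation matrix whose columns are the frame's x, y, z axes.
In Python, from plant import bot, eyes, workorder gives the robot as it stands.
- The arm moves only by the tool servo_tool, never from a script. Its argument "series" is a list of rows, each an object of numbers: "x", "y", "z": the shift along the tool's x, y, z in mm; "rx", "ry", "rz": the turn, a rotation vector about the tool's x, y, z in degrees; "claw": the opening, from 0 (shut) to 1 (fully open). In form: [{"x": .., "y": .., "z": .., "rx": .., "ry": .., "rz": .., "claw": ..}, ...]. A call has 1 to 5 rows; each row is the pose to reach, as a shift and turn from the pose commanded when the call began, along the tool's axes at that moment; what a row does not reach only later rows make up. A row lasts 1/10 s, in which the tool goes at most 50 mm and 8.59 degrees, less where a joint would pass 70% of its speed; a pose out of reach is approached as far as the arm can. A call with a gripper value outside its range is refused whole. The fingers move at their own pace and stop on an object; "force" is the grip in N (left out, the last holds). Time passes only in rows, so rows that repeat a pose let the fingers close. It gives the time, the measured TCP pose, the force, the opening and the grip force at its end, in the units of the state.
- bot.state(): the state, without advancing time (a new reading comes with each control period).
- eyes.get_image(name): name is "scene" or "top" or "wrist"; returns a dict with "image" (384x512x3 uint8, red, green, blue), "z_map" (384x512 float32, mm along the optical axis (not along the pixel's ray), 0 where there is no reading), "intrinsics" (3x3 intrinsics, pixels), "k1" (the pictures are not rectified: a ray, as slopes to the right and down, at radius r is drawn at 1 + k1 r^2 times it, then the intrinsics apply), "pose" (4x4, takes a point from camera to world coordinates). Camera axes: x right, y up, looking along -z (the intrinsics and any distortion apply to the point x, -y, -z); pixel columns grow to the right and rows downward; lengths in mm; the calibration is good to about 2 mm. A picture is of the moment at which its call begins.
- workorder.close_job(): hands the job in; it is judged then, once.
The state is a dict: "clock": time; "q": joint angles; "joint_velocities": joint speeds; "joint_torque": joint torques, N m; "tool_pos": TCP position; "tcp_rot": TCP orientation; "contact_force": force on the tool from outside, world axes, zero at the start; "wrist_torque": the same for the moment, N m; "grip_width": finger opening in mm; "finger_force": force on a finger pad.
Only numpy, scipy, OpenCV 4.12 (cv2) and the standard library are available. Lean on these libraries where they do the work, as an engineer would, in place of code of your own. Each camera call takes 0.05 s, during which the arm holds its last target. There are 200 camera calls.

TASK

Take the ferrite ring core that lies nearest to you, slide it level down the stepped taper gauge until it truly stops, not just caught off centre, and press it home there with a light steady push of about 10 N for half a second: the ferrite is brittle, so never press it against the gauge with more than 30 N and never let it drop more than a few millimetres. Read which shoulder stops it, then take it off and lower it onto the storage stand for that size (highest shoulder: thinnest post, middle shoulder: middle post, lowest shoulder: thickest post) until it rests on the collar, and leave the other cores and everything else where they are.

Things in the scene. Friction and masses are not known exactly. Their poses are not given: they have to be found in the camera images.
- gauge: Stepped taper bore gauge, fixed: steel spindle upright on a round grey foot 56 mm across, 12 mm high. Origin: centre of its underside, z up. Nose 4 mm across at the top (82 mm up), 10 mm at 73 mm; then three lands, each with a tapered shoulder under it, 14 mm apart; neck 25 mm thick below 30 mm. Cores pass the land above their shoulder with about 1 mm play; one held off centre can catch early, and small sideways movement frees it.
- gauge_shoulder_high (a point): On the gauge's axis where the underside of a core of exactly 12.5 mm bore stops: half-way down the first, highest tapered shoulder, 61 mm above the gauge's underside. The shoulder widens from 10 to 15 mm over 6 mm of height; cores stop within 2 mm of this point, as their bores vary. The land above is 10 mm thick with one line engraved. A core's centre is 7 mm above its underside.
- gauge_shoulder_middle (a point): On the gauge's axis where the underside of a core of exactly 17.5 mm bore stops: half-way down the middle tapered shoulder, 47 mm above the gauge's underside. The shoulder widens from 15 to 20 mm over 6 mm of height; cores stop within 2 mm of this point, as their bores vary. The land above is 15 mm thick with two lines engraved. A core's centre is 7 mm above its underside.
- gauge_shoulder_low (a point): On the gauge's axis where the underside of a core of exactly 22.5 mm bore stops: half-way down the lowest tapered shoulder, 33 mm above the gauge's underside. The shoulder widens from 20 to 25 mm over 6 mm of height; cores stop within 2 mm of this point, as their bores vary. The land above is 20 mm thick with three lines engraved. A core's centre is 7 mm above its underside.
- core_k_mid (a point): Centre (half-way up, on the axis) of one of three dark ferrite ring cores, alike outside: 40 mm across, 14 mm high, lying flat, z along the bore. Nominal bore 12.5, 17.5 or 22.5 mm, one of each, true to 1.5 mm only; not known which this is. 45 to 85 g. The core to gauge is the one nearest the robot (smallest x); the other two lie at the back.
- core_m_mid (a point): Centre (half-way up, on the axis) of one of three dark ferrite ring cores, alike outside: 40 mm across, 14 mm high, lying flat, z along the bore. Nominal bore 12.5, 17.5 or 22.5 mm, one of each, true to 1.5 mm only; not known which this is. 45 to 85 g. The core to gauge is the one nearest the robot (smallest x); the other two lie at the back.
- core_p_mid (a point): Centre (half-way up, on the axis) of one of three dark ferrite ring cores, alike outside: 40 mm across, 14 mm high, lying flat, z along the bore. Nominal bore 12.5, 17.5 or 22.5 mm, one of each, true to 1.5 mm only; not known which this is. 45 to 85 g. The core to gauge is the one nearest the robot (smallest x); the other two lie at the back.
- stand_thin: The thinnest of three fixed storage stands in a row in no fixed order; for 12.5 mm bores. Origin: centre of its underside, z up. Foot 48 mm across, 7 mm high; collar 29 mm across up to 28 mm, on which a stored core rests (its centre 35 mm above the origin); white post 9 mm thick up to 52 mm, pointed top to 60 mm, one line engraved.
- stand_medium: The middle one of three fixed storage stands in a row in no fixed order; for 17.5 mm bores. Origin: centre of its underside, z up. Foot 48 mm across, 7 mm high; collar 29 mm across up to 28 mm, on which a stored core rests (its centre 35 mm above the origin); white post 14 mm thick up to 52 mm, pointed top to 60 mm, two lines engraved.
- stand_thick: The thickest of three fixed storage stands in a row in no fixed order; for 22.5 mm bores. Origin: centre of its underside, z up. Foot 48 mm across, 7 mm high; collar 29 mm across up to 28 mm, on which a stored core rests (its centre 35 mm above the origin); white post 19 mm thick up to 52 mm, pointed top to 60 mm, three lines engraved.
- insulating_tape: Bystander to be left alone: roll of black insulating tape lying flat, 62 mm across and 19 mm high; loose; origin at the centre of its underside.
- flux_bottle: Bystander to be left alone: small upright bottle with a needle cap, 30 mm across and 93 mm high; loose; origin at the centre of its underside.
- heat_sink: Bystander to be left alone: black finned heat sink, 34 x 30 x 22 mm; loose; origin at the centre of its underside.
- side_cutter: Bystander to be left alone: side cutter lying flat, 123 x 52 x 12 mm; loose; origin at the centre of its underside.
- solder_reel: Bystander to be left alone: reel of solder, 55 mm across and 30 mm high; loose; origin at the centre of its underside.
- caliper: Bystander to be left alone: digital caliper lying flat, 242 x 78 x 13 mm; loose; origin at the centre of its underside.
Not all that is in view belongs to the job. Leave any orange look-alike of the stand_thick alone.

How it is judged:
By the outcome, as a careful person would: the job done as asked, in the order asked, and still so for the second after the job is handed in, with the robot touching nothing.
It also fails if it takes over 45 s, if anything falls off the work surface, if the arm or the gripper's body presses on something with over 40 N, if the wrist force passes 120 N, or if a joint passes its speed limit or range.

## Working session

There is one attempt and no reset: what is moved stays moved. The work goes in short steps, Python scripts to look and compute and a tool call to move; the robot and the scene stay as the last step left them, time stands still between calls to the robot, and variables do not carry over. Pictures are saved under pics/ and viewed, at most 10 in all, crops included, and the job is handed in when it is done.

Besides the shell and the picture viewer there is one more tool, called by a JSON object that holds its "name" and its "arguments", one argument or row to a line. servo_tool: Moves the arm, as the interface text tells. Its arguments: {"type":"object","properties":{"series":{"type":"array","items":{"type":"object","properties":{"x":{"type":"number"},"y":{"type":"number"},"z":{"type":"number"},"rx":{"type":"number"},"ry":{"type":"number"},"rz":{"type":"number"},"claw":{"type":"number"}}}},"force":{"type":"number"}},"required":["series"]}

```bash
mkdir -p pics
cat > h.py <<'E'
import numpy as np, cv2
from plant import bot, eyes, workorder
def load(n):
    d=np.load(f'pics/{n}.npz'); return {k:d[k] for k in d}
def snap(n,name):
    d=eyes.get_image(n); cv2.imwrite(f'pics/{name}.png',d['image'][:,:,::-1])
    np.savez(f'pics/{name}.npz',**d); return d
def rays(d,uv):
    uv=np.asarray(uv,float).reshape(-1,1,2)
    k1=float(d['k1']); p=cv2.undistortPoints(uv,d['intrinsics'],np.array([k1,0,0,0,0.]))[:,0]
    c=np.c_[p[:,0],-p[:,1],-np.ones(len(p))]
    return d['pose'][:3,3], c@d['pose'][:3,:3].T
def plane(d,uv,z):
    o,r=rays(d,uv); return o+r*((z-o[2])/r[:,2])[:,None]
def cloud(d):
    h,w=d['z_map'].shape; u,v=np.meshgrid(np.arange(w),np.arange(h))
    o,r=rays(d,np.c_[u.ravel(),v.ravel()]); P=o+r*d['z_map'].reshape(-1,1)
    P[d['z_map'].ravel()==0]=np.nan
    return P.reshape(h,w,3)
E
python3 - <<'E'
from h import *
for n in('scene','top'):
    d=snap(n,n+'0'); print(n,d['pose'].round(2).tolist(),d['intrinsics'].tolist(),d['k1'])
s=bot.state(); print(s)
a=cv2.imread('pics/scene0.png');b=cv2.imread('pics/top0.png')
E
```

```text
scene [[0.88, 0.32, -0.36, 28.53], [-0.48, 0.58, -0.65, -944.34], [0.0, 0.75, 0.66, 1020.85], [0.0, 0.0, 0.0, 1.0]] [[385.2001044997423, 0.0, 258.38796629683236], [0.0, 385.2001044997423, 192.86599085650505], [0.0, 0.0, 1.0]] -0.011263346521455926
top [[-0.01, 0.98, -0.18, 320.58], [-1.0, -0.01, 0.01, 6.86], [0.0, 0.18, 0.98, 1286.4], [0.0, 0.0, 0.0, 1.0]] [[400.66147836532895, 0.0, 242.9725779130108], [0.0, 400.66147836532895, 194.39166408369542], [0.0, 0.0, 1.0]] 0.04359624631052515
{'clock': 0.1, 'q': array([ 1.27363265e+00,  3.53579341e-01,  1.63403571e+00,  3.56683080e-06,
        1.15520328e+00, -2.39732531e-03]), 'joint_velocities': array([ 0.0009514 , -0.0006575 , -0.0049715 , -0.00120623,  0.00044956,
       -0.00036419]), 'joint_torque': array([ 2.04531029e-04, -6.06359124e+01, -3.42816854e+01, -1.15933562e-04,
        3.91873618e-03, -2.68149944e-05]), 'tool_pos': array([181.51148564, 597.85154344, 404.04663551]), 'tcp_rot': array([[-9.56869626e-01,  2.90517449e-01, -3.62010253e-04],
       [ 2.90517674e-01,  9.56868909e-01, -1.17100221e-03],
       [ 6.19978125e-06, -1.22566682e-03, -9.99999249e-01]]), 'contact_force': array([ 0.59331457, -0.43205885, -0.73021735]), 'wrist_torque': array([-0.00295644, -0.00961303,  0.03691043]), 'finger_force': 0.0, 'grip_width': 85.74557487529401}
```

View pics/top0.png

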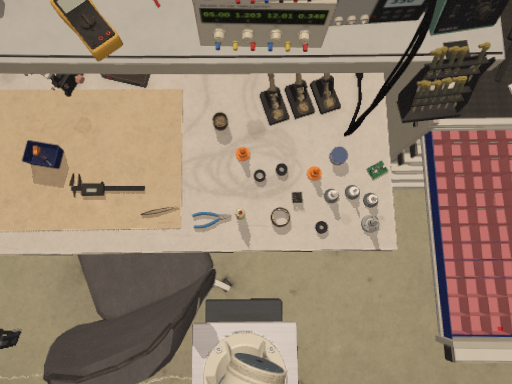

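View pics/scene0.png

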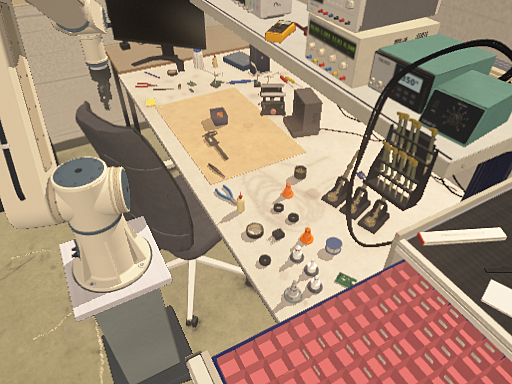

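Top view: the ring cores are at (260,176), (282,170) and (322,228). The gauge is probably at (370,224), the white stands at (332,196), (352,191) and (371,200), and the orange look-alikes at (243,154) and (315,173). The scene view agrees. Next come close crops and measurements.

Run:
```python
from h import *
a=cv2.imread('pics/top0.png')[145:245,230:395];b=cv2.imread('pics/scene0.png')[190:310,235:355]
a=cv2.resize(a,(480,291),interpolation=3);b=cv2.resize(b,(300,300),interpolation=3)
c=np.zeros((600,800,3),np.uint8)
a=cv2.resize(cv2.imread('pics/top0.png')[145:245,230:395],(495,300),interpolation=cv2.INTER_CUBIC)
b=cv2.resize(cv2.imread('pics/scene0.png')[225:305,270:350],(300,300),interpolation=cv2.INTER_CUBIC)
cv2.imwrite('pics/crop1.png',np.hstack([a,b]))
d=load('top0');P=cloud(d)
for n,uv,z in [('coreN',(322,228),14),('c2',(260,176),14),('c3',(282,170),14),('gauge',(370,224),40),('s1',(332,196),50),('s2',(352,191),50),('s3',(371,200),50),('tape',(280,216),19),('or',(315,173),50),('hs',(297,197),22),('bot',(240,213),90),('disc',(339,156),20)]:
    u,v=uv; print(n,plane(d,uv,z)[0].round(0), 'depth pts', P[v-2:v+3,u-2:u+3].reshape(-1,3)[::6].round(0).tolist())
```

```text
coreN [ 439. -251.   14.] depth pts [[447.0, -248.0, 0.0], [443.0, -251.0, -0.0], [440.0, -255.0, -3.0], [435.0, -254.0, 17.0], [432.0, -257.0, 18.0]]
c2 [609. -57.  14.] depth pts [[619.0, -51.0, 1.0], [616.0, -55.0, -2.0], [612.0, -58.0, 2.0], [609.0, -61.0, -1.0], [603.0, -64.0, 14.0]]
c3 [ 629. -129.   14.] depth pts [[640.0, -125.0, -2.0], [635.0, -128.0, 1.0], [633.0, -131.0, -2.0], [626.0, -133.0, 12.0], [623.0, -136.0, 11.0]]
gauge [ 448. -395.   40.] depth pts [[456.0, -394.0, 26.0], [452.0, -394.0, 35.0], [449.0, -398.0, 32.0], [445.0, -399.0, 37.0], [442.0, -402.0, 38.0]]
s1 [ 535. -280.   50.] depth pts [[545.0, -278.0, 30.0], [541.0, -279.0, 38.0], [537.0, -282.0, 39.0], [536.0, -288.0, 29.0], [534.0, -292.0, 23.0]]
s2 [ 551. -343.   50.] depth pts [[561.0, -343.0, 29.0], [558.0, -346.0, 27.0], [556.0, -350.0, 25.0], [551.0, -352.0, 29.0], [548.0, -355.0, 28.0]]
s3 [ 522. -400.   50.] depth pts [[532.0, -403.0, 25.0], [528.0, -404.0, 30.0], [525.0, -407.0, 29.0], [522.0, -409.0, 32.0], [519.0, -414.0, 26.0]]
tape [ 477. -119.   19.] depth pts [[486.0, -114.0, 2.0], [483.0, -117.0, 1.0], [479.0, -120.0, 2.0], [476.0, -123.0, 2.0], [473.0, -127.0, -2.0]]
or [ 610. -230.   50.] depth pts [[621.0, -227.0, 29.0], [615.0, -228.0, 41.0], [611.0, -231.0, 43.0], [610.0, -236.0, 32.0], [609.0, -240.0, 25.0]]
hs [ 538. -174.   22.] depth pts [[548.0, -171.0, 3.0], [542.0, -172.0, 16.0], [541.0, -177.0, 6.0], [536.0, -178.0, 16.0], [534.0, -183.0, 4.0]]
bot [479.   9.  90.] depth pts [[487.0, 15.0, 72.0], [483.0, 12.0, 82.0], [481.0, 9.0, 75.0], [480.0, 6.0, 59.0], [477.0, 2.0, 58.0]]
disc [ 673. -316.   20.] depth pts [[676.0, -306.0, 34.0], [672.0, -309.0, 34.0], [670.0, -313.0, 30.0], [667.0, -316.0, 30.0], [663.0, -319.0, 30.0]]
```

View pics/crop1.png

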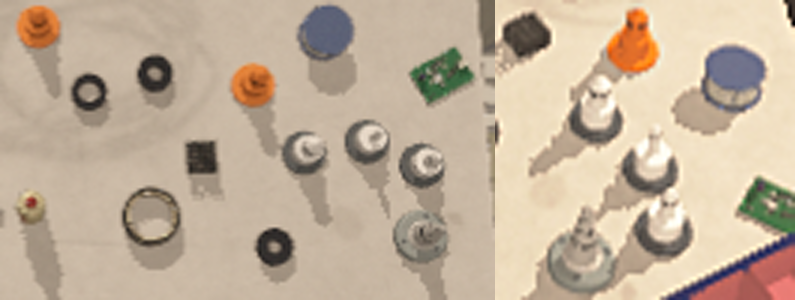

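The core to gauge is the one at top (322,228), crop (275,246): a dark ring with the smallest x of the three rings. The tape at (280,216) is bigger. Measured: core about (437,-253), heights plausible. I'll swing over for a wrist view and turn the tool so the fingers close along world x.

{"name": "servo_tool", "arguments": {
  "series": [
    {"x": -21,"y": -31.5,"rz": 7.3,"claw": 1},
    {"x": -42,"y": -63,"rz": 14.6,"claw": 1},
    {"x": -63.5,"y": -94.5,"rz": 21.9,"claw": 1},
    {"x": -84.5,"y": -126,"rz": 29.2,"claw": 1},
    {"x": -106,"y": -157.5,"rz": 36.5,"claw": 1}
  ]
}}

```text
$.series[0]: bad value
```

{"name": "servo_tool", "arguments": {
  "series": [
    {"x": -36,"y": -13,"rz": 7.3,"claw": 1},
    {"x": -72,"y": -25.5,"rz": 14.6,"claw": 1},
    {"x": -107,"y": -38,"rz": 21.9,"claw": 1},
    {"x": -143,"y": -51,"rz": 29.2,"claw": 1},
    {"x": -179,"y": -63.5,"rz": 36.6,"claw": 1}
  ]
}}

```text
$.series[0]: bad value
```

{"name": "servo_tool", "arguments": {
  "series": [
    {"x": -21,"y": -31.5,"z": 0,"rx": 0,"ry": 0,"rz": 7.3,"claw": 1},
    {"x": -42,"y": -63,"z": 0,"rx": 0,"ry": 0,"rz": 14.6,"claw": 1},
    {"x": -63.5,"y": -94.5,"z": 0,"rx": 0,"ry": 0,"rz": 21.9,"claw": 1},
    {"x": -84.5,"y": -126,"z": 0,"rx": 0,"ry": 0,"rz": 29.2,"claw": 1},
    {"x": -106,"y": -157.5,"z": 0,"rx": 0,"ry": 0,"rz": 36.5,"claw": 1}
  ]
}}

```text
clock: 0.6
tool_pos: [237.3, 415.0, 404.3]
tcp_rot: [[-0.592, 0.806, -0.0], [0.806, 0.592, -0.001], [-0.0, -0.0, -1.0]]
contact_force: [0.0, -0.5, -0.5]
grip_width: 85.9
finger_force: 0.0
```

All keys are required in each row. Motion follows the plan.

{"name": "servo_tool", "arguments": {
  "series": [
    {"x": -36,"y": -13,"z": 0,"rx": 0,"ry": 0,"rz": 7.3,"claw": 1},
    {"x": -72,"y": -25.5,"z": 0,"rx": 0,"ry": 0,"rz": 14.6,"claw": 1},
    {"x": -107,"y": -38,"z": 0,"rx": 0,"ry": 0,"rz": 21.9,"claw": 1},
    {"x": -143,"y": -51,"z": 0,"rx": 0,"ry": 0,"rz": 29.2,"claw": 1},
    {"x": -179,"y": -63.5,"z": 0,"rx": 0,"ry": 0,"rz": 36.5,"claw": 1}
  ]
}}

```text
clock: 1.1
tool_pos: [293.0, 233.5, 404.6]
tcp_rot: [[0.003, 1.0, -0.0], [1.0, -0.003, -0.0], [-0.0, -0.0, -1.0]]
contact_force: [0.3, 0.2, 0.1]
grip_width: 85.3
finger_force: 0.0
```

{"name": "servo_tool", "arguments": {
  "series": [
    {"x": -36,"y": 11,"z": 0,"rx": 0,"ry": 0,"rz": 0,"claw": 1},
    {"x": -72,"y": 22,"z": 0,"rx": 0,"ry": 0,"rz": 0,"claw": 1},
    {"x": -109,"y": 33,"z": 0,"rx": 0,"ry": 0,"rz": 0,"claw": 1},
    {"x": -145,"y": 44,"z": 0,"rx": 0,"ry": 0,"rz": 0,"claw": 1},
    {"x": -182,"y": 56,"z": 0,"rx": 0,"ry": 0,"rz": 0,"claw": 1}
  ]
}}

```text
clock: 1.6
tool_pos: [349.2, 51.6, 404.7]
tcp_rot: [[-0.002, 1.0, 0.0], [1.0, 0.002, 0.0], [0.0, 0.0, -1.0]]
contact_force: [0.9, 0.3, -0.1]
grip_width: 85.7
finger_force: 0.0
```

{"name": "servo_tool", "arguments": {
  "series": [
    {"x": -36,"y": 11,"z": 0,"rx": 0,"ry": 0,"rz": 0,"claw": 1},
    {"x": -72,"y": 22,"z": 0,"rx": 0,"ry": 0,"rz": 0,"claw": 1},
    {"x": -109,"y": 33,"z": 0,"rx": 0,"ry": 0,"rz": 0,"claw": 1},
    {"x": -145,"y": 44,"z": 0,"rx": 0,"ry": 0,"rz": 0,"claw": 1},
    {"x": -182,"y": 56,"z": 0,"rx": 0,"ry": 0,"rz": 0,"claw": 1}
  ]
}}

```text
clock: 2.1
tool_pos: [405.7, -130.5, 404.6]
tcp_rot: [[-0.001, 1.0, -0.0], [1.0, 0.001, 0.0], [0.0, -0.0, -1.0]]
contact_force: [1.0, 0.6, 0.9]
grip_width: 85.5
finger_force: 0.0
```

{"name": "servo_tool", "arguments": {
  "series": [
    {"x": -36,"y": 11,"z": 0,"rx": 0,"ry": 0,"rz": 0,"claw": 1},
    {"x": -72,"y": 22,"z": 0,"rx": 0,"ry": 0,"rz": 0,"claw": 1},
    {"x": -109,"y": 33,"z": 0,"rx": 0,"ry": 0,"rz": 0,"claw": 1},
    {"x": -145,"y": 44,"z": 0,"rx": 0,"ry": 0,"rz": 0,"claw": 1},
    {"x": -170,"y": 56,"z": 0,"rx": 0,"ry": 0,"rz": 0,"claw": 1}
  ]
}}

```text
clock: 2.6
tool_pos: [462.1, -300.9, 404.3]
tcp_rot: [[-0.001, 1.0, -0.0], [1.0, 0.001, -0.0], [-0.0, -0.0, -1.0]]
contact_force: [0.2, -0.3, -0.6]
grip_width: 85.6
finger_force: 0.0
```

{"name": "servo_tool", "arguments": {
  "series": [
    {"x": 0,"y": 0,"z": 0,"rx": 0,"ry": 0,"rz": 0,"claw": 1},
    {"x": 0,"y": 0,"z": 0,"rx": 0,"ry": 0,"rz": 0,"claw": 1}
  ]
}}

```text
clock: 2.8
tool_pos: [461.8, -298.8, 404.0]
tcp_rot: [[-0.001, 1.0, -0.001], [1.0, 0.001, 0.001], [0.001, -0.001, -1.0]]
contact_force: [0.3, 0.6, 0.3]
grip_width: 85.6
finger_force: 0.0
```

Run:
```python
from h import *
d=snap('wrist','w1'); s=bot.state(); print(s['tool_pos'],d['pose'].round(3).tolist(),d['intrinsics'][0,0],d['k1'],s['q'])
cv2.imwrite('pics/w1b.png',cv2.resize(cv2.imread('pics/w1.png'),(800,600)))
```

```text
[ 461.59668638 -298.17621332  404.13093309] [[1.0, -0.003, 0.001, 460.988], [0.002, 0.945, 0.326, -213.928], [-0.002, -0.326, 0.945, 373.952], [0.0, 0.0, 0.0, 1.0]] 290.4280322861289 -0.07238681228752333 [-5.76323379e-01  2.37126330e-01  1.79585303e+00  2.13539301e-04
  1.11026974e+00 -5.78085924e-01]
```

View pics/w1b.png

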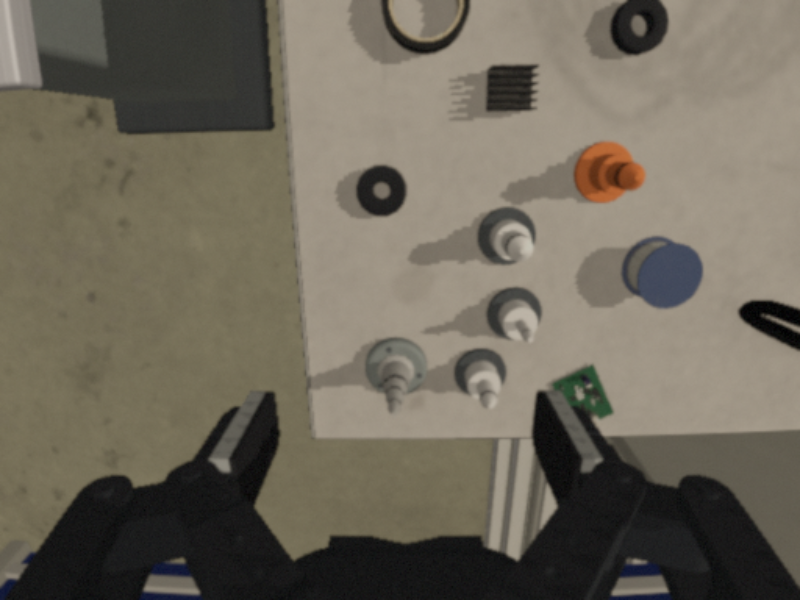

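Wrist view (800-wide picture): the core to gauge is at (381,190) and the gauge foot at (396,367). The stand feet are at (508,235), (514,314) and (480,375), with the orange look-alike at (610,172). Now I'll measure them.

```bash
cat >> h.py <<'E'
def circ(xy,r,c0,tol=2.0):
    from scipy.optimize import least_squares
    f=least_squares(lambda c:np.hypot(*(xy-c).T)-r,c0,loss='soft_l1',f_scale=0.7)
    e=np.hypot(*(xy-f.x).T)-r; return f.x,np.mean(abs(e)<tol),np.std(e[abs(e)<tol])
E
python3 - <<'E'
from h import *
d=load('w1');im=d['image'].astype(int);P=cloud(d)
s=1/1.5625
r,g,b=im[...,0],im[...,1],im[...,2]
for n,(u,v),z,R in [('core',(381,190),14,20),('gauge',(396,362),12,28),('A',(506,235),7,24),('B',(514,312),7,24),('C',(480,371),7,24)]:
    u,v=u*s,v*s
    c0=plane(d,(u,v),z)[0]
    if n=='core': m=(r+g+b<150)
    else: m=(b-r>=-8)&(r+g+b>60)   # bluish vs. brown table/shadow
    Y,X=np.mgrid[:384,:512]; near=np.hypot(X-u,Y-v)<32
    k=(m&near).astype(np.uint8)
    cs,_=cv2.findContours(k,cv2.RETR_EXTERNAL,cv2.CHAIN_APPROX_NONE)
    c=max(cs,key=cv2.contourArea)[:,0]
    xy=plane(d,c.astype(float),z)[:,:2]
    print(n,'init',c0.round(1),'area',cv2.contourArea(c),'n',len(c),'fit',[np.round(q,2) for q in circ(xy,R,c0[:2])])
    Q=P[near]; 
    hi=Q[(Q[:,2]>z-3)&(Q[:,2]<z+3)&(np.hypot(*(Q[:,:2]-c0[:2]).T)<R+6)]
    print('   depth band centre',hi.mean(0).round(1),len(hi),'minmax mid',((hi.max(0)+hi.min(0))/2).round(1),(hi.max(0)-hi.min(0)).round(1))
A=cv2.imread('pics/w1.png')
k=np.hstack([cv2.resize(A[y:y+70,x:x+52],(390,525),interpolation=cv2.INTER_CUBIC) for x,y in((295,128),(295,185))])
k=cv2.resize(A[125:275,222:362],(560,600),interpolation=cv2.INTER_CUBIC)
cv2.imwrite('pics/crop2.png',k)
E
```

```text
core init [ 441.6 -247.3   14. ] area 686.5 n 85 fit [array([ 442.03, -248.51]), np.float64(0.52), np.float64(0.36)]
   depth band centre [ 441.6 -247.    14.4] 758 minmax mid [ 441.7 -247.5   14. ] [39.1 39.6  5.5]
gauge init [ 452.6 -396.4   12. ] area 126.0 n 106 fit [array([ 456.39, -402.35]), np.float64(0.51), np.float64(1.0)]
   depth band centre [ 452.5 -397.1   12.2] 650 minmax mid [ 452.6 -401.9   12. ] [54.8 51.1  6. ]
A init [ 543.  -283.5    7. ] area 346.0 n 136 fit [array([ 544.24, -285.82]), np.float64(0.41), np.float64(0.96)]
   depth band centre [ 539.2 -279.3    7.4] 527 minmax mid [ 543.3 -284.2    7.2] [46.9 47.9  5.4]
B init [ 554.9 -350.7    7. ] area 292.0 n 112 fit [array([ 555.96, -354.08]), np.float64(0.43), np.float64(1.13)]
   depth band centre [ 551.4 -345.9    7.3] 443 minmax mid [ 555.2 -352.5    7. ] [46.4 47.5  5.9]
C init [ 528.7 -407.9    7. ] area 250.5 n 105 fit [array([ 529.35, -411.69]), np.float64(0.41), np.float64(1.24)]
   depth band centre [ 526.4 -403.     7.4] 403 minmax mid [ 528.5 -409.8    7. ] [46.  45.4  5.6]
```

View pics/crop2.png

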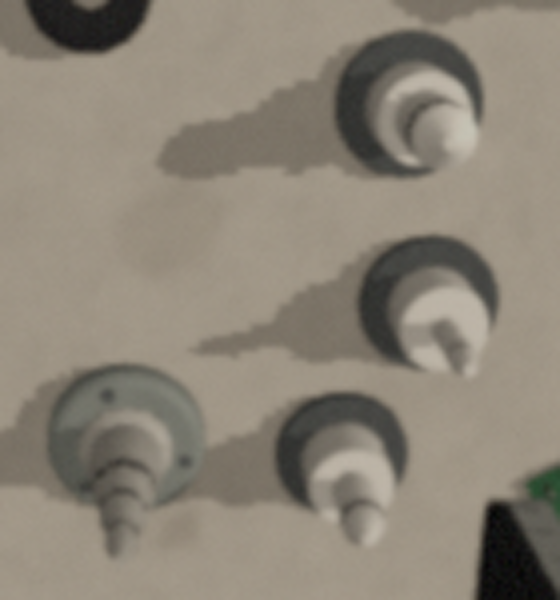

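The crop shows post widths: A at (440,130) is thick, B at (455,350) thin, and C at (360,520) medium. Core centre is (441.7,-247.5): its size measures 39 x 40 mm and top z is 14, as expected. Descending now.

{"name": "servo_tool", "arguments": {
  "series": [
    {"x": 25,"y": -10,"z": 40,"rx": 0,"ry": 0,"rz": 0,"claw": 1},
    {"x": 51,"y": -20,"z": 80,"rx": 0,"ry": 0,"rz": 0,"claw": 1},
    {"x": 51,"y": -20,"z": 125,"rx": 0,"ry": 0,"rz": 0,"claw": 1},
    {"x": 51,"y": -20,"z": 170,"rx": 0,"ry": 0,"rz": 0,"claw": 0.9},
    {"x": 51,"y": -20,"z": 190,"rx": 0,"ry": 0,"rz": 0,"claw": 0.8}
  ]
}}

```text
clock: 3.35
tool_pos: [440.2, -245.5, 211.8]
tcp_rot: [[-0.003, 1.0, -0.004], [1.0, 0.003, 0.002], [0.002, -0.004, -1.0]]
contact_force: [0.0, -0.5, -0.6]
grip_width: 68.3
finger_force: 0.0
```

{"name": "servo_tool", "arguments": {
  "series": [
    {"x": 0,"y": 0,"z": 15,"rx": 0,"ry": 0,"rz": 0,"claw": 0.7},
    {"x": 0,"y": 0,"z": 30,"rx": 0,"ry": 0,"rz": 0,"claw": 0.7},
    {"x": 0,"y": 0,"z": 40,"rx": 0,"ry": 0,"rz": 0,"claw": 0.7},
    {"x": 0,"y": 0,"z": 40,"rx": 0,"ry": 0,"rz": 0,"claw": 0.7}
  ]
}}

```text
clock: 3.75
tool_pos: [441.3, -246.8, 173.9]
tcp_rot: [[-0.003, 1.0, -0.002], [1.0, 0.003, 0.001], [0.001, -0.002, -1.0]]
contact_force: [-0.1, -0.0, 0.7]
grip_width: 59.8
finger_force: 0.0
```

Run:
```python
from h import *
d=snap('wrist','w2'); s=bot.state(); print(s['tool_pos'],s['grip_width'],s['contact_force'],d['pose'][:3,3])
P=cloud(d)
Q=P.reshape(-1,3); Q=Q[(Q[:,2]>11)&(Q[:,2]<17)&(np.hypot(Q[:,0]-441.7,Q[:,1]+247.5)<26)]
print(len(Q),((Q.max(0)+Q.min(0))/2).round(1),(Q.max(0)-Q.min(0)).round(1))
cv2.imwrite('pics/w2b.png',cv2.resize(cv2.imread('pics/w2.png'),(640,480)))
```

```text
[ 441.71897792 -247.12424394  174.65714247] 59.54036912640347 [ 0.14451509 -0.46842772 -0.98543508] [ 440.40084404 -161.92893485  143.88000152]
3536 [ 441.4 -247.9   13.7] [39.1 40.5  5.3]
```

View pics/w2b.png

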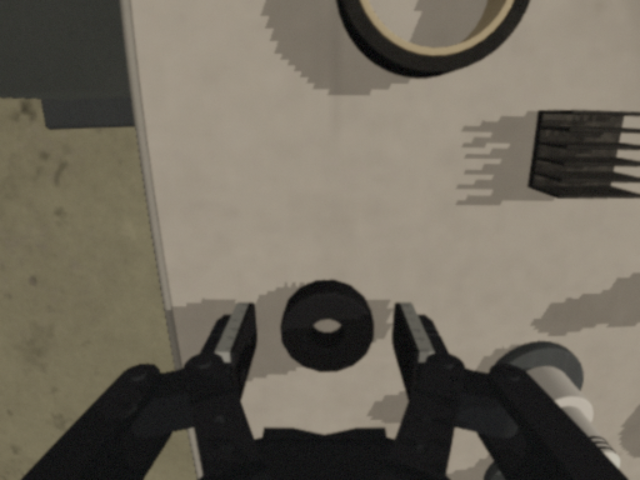

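The core sits between the pads at (327,325) in this view, measured at (441.4,-247.9), so it is centred. I'll lower a little and grip gently.

{"name": "servo_tool", "arguments": {
  "series": [
    {"x": -0.5,"y": 0,"z": 3,"rx": 0,"ry": 0,"rz": 0,"claw": 0.55},
    {"x": -0.5,"y": 0,"z": 3,"rx": 0,"ry": 0,"rz": 0,"claw": 0.3},
    {"x": -0.5,"y": 0,"z": 3,"rx": 0,"ry": 0,"rz": 0,"claw": 0.3},
    {"x": -0.5,"y": 0,"z": 3,"rx": 0,"ry": 0,"rz": 0,"claw": 0.3}
  ],
  "force": 25
}}

```text
clock: 4.2
tool_pos: [442.2, -248.3, 172.3]
tcp_rot: [[-0.002, 1.0, 0.001], [1.0, 0.002, -0.0], [-0.0, 0.001, -1.0]]
contact_force: [-0.8, 1.6, 7.3]
grip_width: 39.4
finger_force: 25.3
```

Run:
```python
from h import *
s=bot.state(); print(s['tool_pos'],s['grip_width'],s['contact_force'],s['finger_force'],s['wrist_torque'])
```

```text
[ 442.18751211 -248.29899106  172.33172257] 39.37674602558679 [-0.77688408  1.61069535  7.29120991] 25.279159247875214 [0.29964602 0.14462124 0.03743519]
```

Grip is 25 N at 39.4 mm, and the tips just touch the table at TCP z 172.3, so the core underside is 172.3 mm below the TCP. Lift, and meanwhile check the free height beyond the table edge.

{"name": "servo_tool", "arguments": {
  "series": [
    {"x": 0,"y": 0,"z": -10,"rx": 0,"ry": 0,"rz": 0,"claw": 0.3},
    {"x": 0,"y": 0,"z": -40,"rx": 0,"ry": 0,"rz": 0,"claw": 0.3},
    {"x": 0,"y": 0,"z": -80,"rx": 0,"ry": 0,"rz": 0,"claw": 0.3},
    {"x": -40,"y": 5,"z": -120,"rx": 0,"ry": 0,"rz": 0,"claw": 0.3},
    {"x": -80,"y": 10,"z": -150,"rx": 0,"ry": 0,"rz": 0,"claw": 0.3}
  ]
}}

```text
clock: 4.7
tool_pos: [451.4, -322.8, 320.3]
tcp_rot: [[-0.004, 1.0, 0.001], [1.0, 0.004, -0.001], [-0.001, 0.001, -1.0]]
contact_force: [0.7, -0.5, -2.1]
grip_width: 39.1
finger_force: 25.6
```

Run:
```python
from h import *
P=cloud(load('top0')).reshape(-1,3)
for y0 in range(-640,-420,20):
    Q=P[(P[:,0]>360)&(P[:,0]<560)&(P[:,1]>y0)&(P[:,1]<y0+20)]; print(y0,len(Q),np.nanmax(Q[:,2]).round() if len(Q) else '')
s=bot.state(); print(s['tool_pos'],s['contact_force'],s['wrist_torque'],s['grip_width'])
```

```text
-640 489 165.0
-620 178 164.0
-600 881 167.0
-580 321 165.0
-560 733 178.0
-540 260 136.0
-520 28 -726.0
-500 165 6.0
-480 404 8.0
-460 399 8.0
-440 328 29.0
[ 451.35191404 -322.75230119  320.26913983] [ 0.70302415 -0.48175678 -2.12779553] [ 0.01249063 -0.05216445 -0.01110219] 39.07773512364378
```

{"name": "servo_tool", "arguments": {
  "series": [
    {"x": -40,"y": 10,"z": -40,"rx": 0,"ry": 0,"rz": 0,"claw": 0.3},
    {"x": -80,"y": 20,"z": -50,"rx": 0,"ry": 0,"rz": 0,"claw": 0.3},
    {"x": -120,"y": 30,"z": -50,"rx": 0,"ry": 0,"rz": 0,"claw": 0.3},
    {"x": -150,"y": 40,"z": -50,"rx": 0,"ry": 0,"rz": 0,"claw": 0.3},
    {"x": -150,"y": 40,"z": -50,"rx": 0,"ry": 0,"rz": 0,"claw": 0.3}
  ]
}}

```text
clock: 5.2
tool_pos: [491.9, -475.9, 368.1]
tcp_rot: [[0.0, 1.0, 0.001], [1.0, -0.0, -0.002], [-0.002, 0.001, -1.0]]
contact_force: [0.1, 0.7, -1.5]
grip_width: 39.1
finger_force: 25.6
```

Run:
```python
from h import *
d=snap('wrist','w3'); s=bot.state(); print(s['tool_pos'],s['contact_force'],d['pose'][:3,3].round(1))
P=cloud(d)
for n,c,R,z in [('gauge',(452.5,-403),28,12),('A',(543.5,-285),24,7),('B',(555.5,-353),24,7),('C',(529,-410),24,7)]:
    Q=P.reshape(-1,3); Q=Q[np.hypot(*(Q[:,:2]-c).T)<R+8]
    for lo,hi in [(z-3,z+3),(26,30),(35,45),(45,55),(55,65),(70,85)]:
        q=Q[(Q[:,2]>lo)&(Q[:,2]<hi)]
        if len(q)>5: print(n,(lo,hi),len(q),((q.max(0)+q.min(0))/2).round(1)[:2],(q.max(0)-q.min(0)).round(1)[:2])
cv2.imwrite('pics/w3b.png',cv2.resize(cv2.imread('pics/w3.png'),(800,600)))
```

```text
[ 491.44238579 -474.03240874  367.53513482] [-1.13947347  0.54579267 -0.17082314] [ 491.3 -391.2  337.7]
gauge (9, 15) 1413 [ 451.6 -403.3] [55.6 55. ]
gauge (26, 30) 11 [ 452.6 -404.1] [22.2 23.8]
gauge (35, 45) 57 [ 452.8 -404.3] [19.  20.6]
gauge (45, 55) 108 [ 452.2 -403.8] [18.4 18. ]
gauge (55, 65) 99 [ 452.3 -404.1] [14.1 13.6]
gauge (70, 85) 103 [ 452.1 -403.8] [9.3 8.6]
A (4, 10) 242 [ 542.9 -304.4] [36.2  8.3]
B (4, 10) 942 [ 555.3 -352.5] [48.3 47.9]
B (26, 30) 550 [ 555.3 -352.9] [28.1 27.9]
B (35, 45) 28 [ 553.  -353.6] [5.8 8. ]
B (45, 55) 46 [ 554.4 -353.4] [8.8 8.5]
B (55, 65) 58 [ 554.8 -353.3] [7.1 6. ]
C (4, 10) 831 [ 528.5 -410.8] [45.8 47.7]
C (26, 30) 390 [ 528.7 -410.6] [27.4 27.4]
C (35, 45) 18 [ 525.8 -409.1] [9.1 9.7]
C (45, 55) 74 [ 527.7 -410.8] [13.4 12.2]
C (55, 65) 101 [ 527.8 -410.6] [10.4 10.2]
```

View pics/w3b.png

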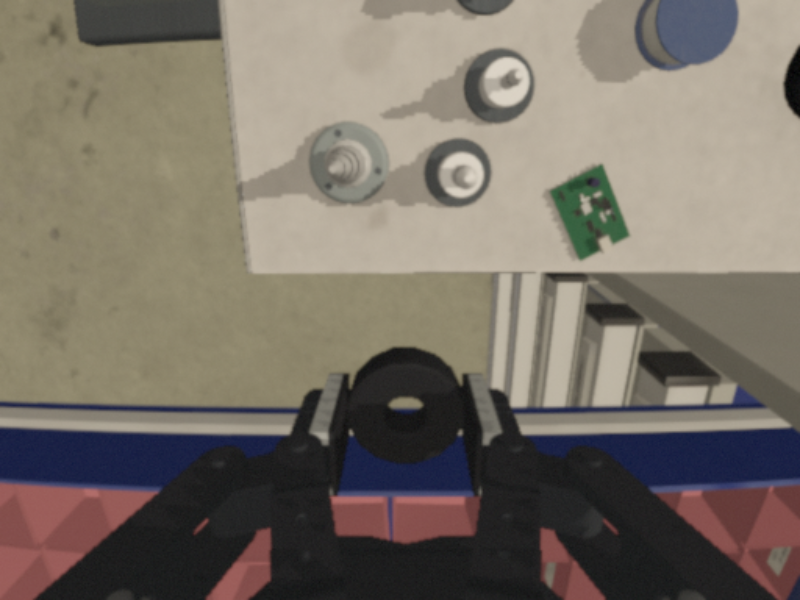

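The wrist view shows the core level in the pads at (406,405), the gauge at (348,163), the thin stand at (500,85) and the medium at (460,172). Gauge axis is about (452.2,-403.8), and every height band agrees. Next is the core's offset in the hand.

Run:
```python
from h import *
d=load('w3'); P=cloud(d).reshape(-1,3); t=np.array([491.44,-474.03,367.5])
Q=P-t; q=Q[(abs(Q[:,0])<8)&(abs(Q[:,1])<35)&(Q[:,2]<-140)&(Q[:,2]>-200)]
h=q[:,2]; print(np.histogram(h,bins=range(-190,-145,4)))
top=q[(abs(q[:,0])<4)&(h>-165)&(h<-150)]; print('z',np.median(top[:,2]),'y',top[:,1].min(),top[:,1].max())
al=Q[(np.hypot(Q[:,0],Q[:,1])<24)&(Q[:,2]>-165)&(Q[:,2]<-150)]
A=np.c_[al[:,:2],np.ones(len(al))]; print('tilt plane',np.linalg.lstsq(A,al[:,2],rcond=None)[0])
print('y-range bore at |x|<2:',np.sort(top[abs(top[:,0])<2][:,1])[::3].round(1))
w=Q[(abs(Q[:,1])<20)&(Q[:,2]>-163)&(Q[:,2]<-152)&(np.hypot(Q[:,0],Q[:,1])<20)]
im=d['image']; m=((im.sum(2)>150)).astype(np.uint8); 
c,_=cv2.findContours(m[240:285,235:285].copy(),cv2.RETR_CCOMP,cv2.CHAIN_APPROX_NONE,offset=(235,240))
for k in c:
    x,y,ww,hh=cv2.boundingRect(k)
    if 12<ww<40 and hh>5 and hh<30:
        p=plane(d,k[:,0].astype(float),t[2]-158.5)[:,:2]-t[:2]; print('bore',p.min(0),p.max(0))
```

```text
(array([   0,    0,    0,    0,    7,  170,  206,  472, 1265,    0,    0]), array([-190, -186, -182, -178, -174, -170, -166, -162, -158, -154, -150,
       -146]))
z -157.5698944686033 y -21.767775648192696 18.294081256422714
tilt plane [ 2.86219925e-03 -3.57798181e-02 -1.57868436e+02]
y-range bore at |x|<2: [-21.6 -21.1 -20.5 -20.1 -19.9 -19.4 -19.1 -18.9 -18.4 -18.2 -17.9 -17.6
 -17.3 -16.9 -16.8 -16.4 -16.3 -15.9 -15.7 -15.5 -15.2 -15.  -14.8 -14.4
 -14.1 -13.7 -13.6 -13.3 -13.  -12.5 -12.4 -12.2 -12.1 -11.7 -11.4 -10.9
 -10.8 -10.5 -10.4  -9.9  -9.8  -9.7  -9.6  -9.1  -9.1  -9.   -8.9  -8.8
  -8.7  -8.6  -8.6  -8.5  -8.4  -8.4  -8.3  -8.3  -8.3  -8.3  -8.2  -8.2
  -8.2  -8.1  -8.   -7.9  -7.8  -7.7   5.1   5.3   5.5   5.7   6.    6.3
   6.7   6.8   7.    7.4   7.6   8.    8.2   8.2   8.4   8.6   8.8   8.9
   9.2   9.5   9.7   9.8  10.   10.2  10.4  10.6  10.7  10.9  11.5  11.6
  11.8  11.9  12.1  12.2  12.5  12.8  13.   13.2  13.4  13.6  13.9  14.
  14.3  14.4  14.5  14.9  15.   15.2  15.3  15.7  15.9  16.1  16.2  16.4
  16.5  16.8  16.9  17.   17.1  17.2  17.2  17.2  17.3  17.4  17.4  17.4
  17.5  17.5  17.5  17.5  17.6  17.6  17.7  17.7  17.9  17.9  18.3]
bore [-5.66907961 -0.01155242] [5.6144085  5.32188303]
```

{"name": "servo_tool", "arguments": {
  "series": [
    {"x": 35,"y": -20,"z": 0,"rx": 0,"ry": 0,"rz": 0,"claw": 0.3},
    {"x": 69,"y": -39,"z": 30,"rx": 0,"ry": 0,"rz": 0,"claw": 0.3},
    {"x": 69,"y": -39,"z": 70,"rx": 0,"ry": 0,"rz": 0,"claw": 0.3},
    {"x": 69,"y": -39,"z": 95,"rx": 0,"ry": 0,"rz": 0,"claw": 0.3},
    {"x": 69,"y": -39,"z": 95,"rx": 0,"ry": 0,"rz": 0,"claw": 0.3}
  ]
}}

```text
clock: 5.75
tool_pos: [451.0, -401.3, 269.6]
tcp_rot: [[-0.003, 1.0, -0.005], [1.0, 0.003, 0.005], [0.005, -0.005, -1.0]]
contact_force: [-0.9, 0.8, -1.3]
grip_width: 39.3
finger_force: 25.6
```

{"name": "servo_tool", "arguments": {
  "series": [
    {"x": 0,"y": 0,"z": 0,"rx": 0,"ry": 0,"rz": 0,"claw": 0.3},
    {"x": 0,"y": 0,"z": 0,"rx": 0,"ry": 0,"rz": 0,"claw": 0.3}
  ]
}}

```text
clock: 5.95
tool_pos: [453.1, -404.0, 274.2]
tcp_rot: [[-0.002, 1.0, 0.002], [1.0, 0.002, -0.002], [-0.002, 0.002, -1.0]]
contact_force: [-0.2, -0.5, 0.3]
grip_width: 39.4
finger_force: 25.6
```

Run:
```python
from h import *
d=snap('wrist','w4'); s=bot.state(); print(s['tool_pos'],s['contact_force'],d['pose'][:3,3].round(1))
P=cloud(d).reshape(-1,3); t=s['tool_pos']
Q=P[np.hypot(P[:,0]-452.2,P[:,1]+403.8)<36]
for lo,hi in [(9,15),(26,30),(30,40),(40,50),(50,60),(60,70),(70,85)]:
    q=Q[(Q[:,2]>lo)&(Q[:,2]<hi)]
    if len(q)>5: print((lo,hi),len(q),((q.max(0)+q.min(0))/2).round(1)[:2],(q.max(0)-q.min(0)).round(1)[:2])
q=(P-t); q=q[(abs(q[:,0])<4)&(q[:,2]>-161)&(q[:,2]<-150)&(abs(q[:,1])<30)]
print('core y',q[:,1].min(),q[:,1].max(),np.median(q[:,2]))
cv2.imwrite('pics/w4b.png',cv2.resize(cv2.imread('pics/w4.png')[180:384,100:400],(750,510)))
```

```text
[ 453.12374461 -404.08308736  274.28595496] [-0.21779999 -0.1945155  -1.06017249] [ 452.3 -319.2  244. ]
(9, 15) 1800 [ 452.2 -402.9] [54.3 52.7]
(26, 30) 47 [ 452.6 -397.5] [23.8 12.1]
(30, 40) 263 [ 452.3 -400.5] [24.6 18.1]
(40, 50) 241 [ 451.9 -401.3] [19.5 15. ]
(50, 60) 151 [ 452.3 -400.7] [15.2 10.4]
(60, 70) 158 [ 452. -401.] [13.8  7.4]
core y -19.482052563566015 20.086292644113428 -158.0255740567876
```

View pics/w4b.png

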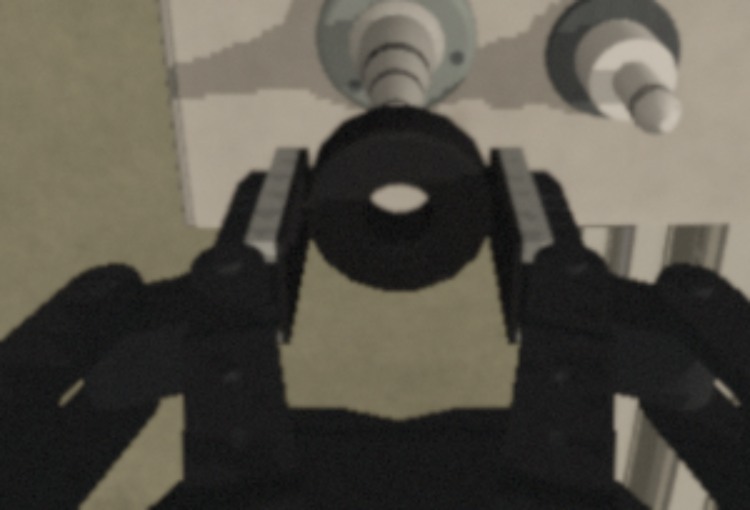

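The core sits over the gauge with the axes within about 1 mm; the gauge neck is at (398,60) in the crop and the bore at (399,198). I'll shift x by -0.7 and lower over the nose.

{"name": "servo_tool", "arguments": {
  "series": [
    {"x": 0,"y": -0.7,"z": 8,"rx": 0,"ry": 0,"rz": 0,"claw": 0.3},
    {"x": 0,"y": -0.7,"z": 16,"rx": 0,"ry": 0,"rz": 0,"claw": 0.3},
    {"x": 0,"y": -0.7,"z": 22,"rx": 0,"ry": 0,"rz": 0,"claw": 0.3},
    {"x": 0,"y": -0.7,"z": 26,"rx": 0,"ry": 0,"rz": 0,"claw": 0.3},
    {"x": 0,"y": -0.7,"z": 26,"rx": 0,"ry": 0,"rz": 0,"claw": 0.3}
  ]
}}

```text
clock: 6.5
tool_pos: [451.6, -403.6, 245.5]
tcp_rot: [[-0.002, 1.0, -0.001], [1.0, 0.002, 0.001], [0.001, -0.001, -1.0]]
contact_force: [-0.9, 0.8, -1.2]
grip_width: 39.8
finger_force: 25.6
```

{"name": "servo_tool", "arguments": {
  "series": [
    {"x": 0,"y": 0,"z": 1,"rx": 0,"ry": 0,"rz": 0,"claw": 0.3},
    {"x": 0,"y": 0,"z": 2,"rx": 0,"ry": 0,"rz": 0,"claw": 0.3},
    {"x": 0,"y": 0,"z": 3,"rx": 0,"ry": 0,"rz": 0,"claw": 0.3},
    {"x": 0,"y": 0,"z": 4,"rx": 0,"ry": 0,"rz": 0,"claw": 0.3},
    {"x": 0,"y": 0,"z": 4,"rx": 0,"ry": 0,"rz": 0,"claw": 0.3}
  ]
}}

```text
clock: 7.0
tool_pos: [451.9, -403.7, 242.4]
tcp_rot: [[-0.002, 1.0, -0.0], [1.0, 0.002, 0.0], [0.0, -0.0, -1.0]]
contact_force: [-0.6, 0.5, -0.7]
grip_width: 39.3
finger_force: 25.6
```

{"name": "servo_tool", "arguments": {
  "series": [
    {"x": 0,"y": 0,"z": 1,"rx": 0,"ry": 0,"rz": 0,"claw": 0.3},
    {"x": 0,"y": 0,"z": 2,"rx": 0,"ry": 0,"rz": 0,"claw": 0.3},
    {"x": 0,"y": 0,"z": 3,"rx": 0,"ry": 0,"rz": 0,"claw": 0.3},
    {"x": 0,"y": 0,"z": 4,"rx": 0,"ry": 0,"rz": 0,"claw": 0.3},
    {"x": 0,"y": 0,"z": 5,"rx": 0,"ry": 0,"rz": 0,"claw": 0.3}
  ]
}}

```text
clock: 7.5
tool_pos: [451.9, -403.7, 237.3]
tcp_rot: [[-0.002, 1.0, -0.0], [1.0, 0.002, 0.0], [0.0, -0.0, -1.0]]
contact_force: [-0.4, -0.4, -0.2]
grip_width: 39.2
finger_force: 25.6
```

{"name": "servo_tool", "arguments": {
  "series": [
    {"x": 0,"y": 0,"z": 0.5,"rx": 0,"ry": 0,"rz": 0,"claw": 0.3},
    {"x": 0,"y": 0,"z": 1,"rx": 0,"ry": 0,"rz": 0,"claw": 0.3},
    {"x": 0,"y": 0,"z": 1,"rx": 0,"ry": 0,"rz": 0,"claw": 0.3}
  ]
}}

```text
clock: 7.8
tool_pos: [451.8, -403.7, 236.4]
tcp_rot: [[-0.002, 1.0, -0.0], [1.0, 0.002, 0.0], [0.0, -0.0, -1.0]]
contact_force: [-0.2, -0.6, -1.2]
grip_width: 39.0
finger_force: 25.6
```

{"name": "servo_tool", "arguments": {
  "series": [
    {"x": 0,"y": 0,"z": 0.5,"rx": 0,"ry": 0,"rz": 0,"claw": 0.3},
    {"x": 0,"y": 0,"z": 1,"rx": 0,"ry": 0,"rz": 0,"claw": 0.3},
    {"x": 0,"y": 0,"z": 1,"rx": 0,"ry": 0,"rz": 0,"claw": 0.3}
  ]
}}

```text
clock: 8.1
tool_pos: [451.9, -403.7, 235.4]
tcp_rot: [[-0.002, 1.0, -0.0], [1.0, 0.002, 0.0], [0.0, -0.0, -1.0]]
contact_force: [0.1, -0.0, -1.1]
grip_width: 39.3
finger_force: 25.6
```

{"name": "servo_tool", "arguments": {
  "series": [
    {"x": 0,"y": 0,"z": 0.5,"rx": 0,"ry": 0,"rz": 0,"claw": 0.3},
    {"x": 0,"y": 0,"z": 0.5,"rx": 0,"ry": 0,"rz": 0,"claw": 0.3}
  ]
}}

```text
clock: 8.3
tool_pos: [451.9, -403.7, 234.9]
tcp_rot: [[-0.002, 1.0, -0.0], [1.0, 0.002, -0.0], [-0.0, -0.0, -1.0]]
contact_force: [-0.3, -0.5, 0.1]
grip_width: 39.3
finger_force: 25.6
```

{"name": "servo_tool", "arguments": {
  "series": [
    {"x": 0,"y": 0,"z": 0.5,"rx": 0,"ry": 0,"rz": 0,"claw": 0.3},
    {"x": 0,"y": 0,"z": 0.5,"rx": 0,"ry": 0,"rz": 0,"claw": 0.3}
  ]
}}

```text
clock: 8.5
tool_pos: [451.9, -403.7, 234.4]
tcp_rot: [[-0.002, 1.0, -0.0], [1.0, 0.002, -0.0], [-0.0, -0.0, -1.0]]
contact_force: [0.9, -0.4, -0.4]
grip_width: 39.4
finger_force: 25.6
```

{"name": "servo_tool", "arguments": {
  "series": [
    {"x": 0,"y": 0,"z": 0.5,"rx": 0,"ry": 0,"rz": 0,"claw": 0.3},
    {"x": 0,"y": 0,"z": 0.5,"rx": 0,"ry": 0,"rz": 0,"claw": 0.3}
  ]
}}

```text
clock: 8.7
tool_pos: [451.9, -403.8, 233.9]
tcp_rot: [[-0.002, 1.0, 0.0], [1.0, 0.002, -0.0], [-0.0, 0.0, -1.0]]
contact_force: [0.2, -0.5, -0.4]
grip_width: 39.4
finger_force: 25.6
```

{"name": "servo_tool", "arguments": {
  "series": [
    {"x": 0,"y": 0,"z": 0.5,"rx": 0,"ry": 0,"rz": 0,"claw": 0.3},
    {"x": 0,"y": 0,"z": 0.5,"rx": 0,"ry": 0,"rz": 0,"claw": 0.3}
  ]
}}

```text
clock: 8.9
tool_pos: [451.9, -403.8, 233.5]
tcp_rot: [[-0.002, 1.0, 0.0], [1.0, 0.002, -0.0], [-0.0, 0.0, -1.0]]
contact_force: [-0.5, -0.6, -0.3]
grip_width: 39.3
finger_force: 25.6
```

{"name": "servo_tool", "arguments": {
  "series": [
    {"x": 0,"y": 0,"z": 0.5,"rx": 0,"ry": 0,"rz": 0,"claw": 0.3},
    {"x": 0,"y": 0,"z": 0.5,"rx": 0,"ry": 0,"rz": 0,"claw": 0.3}
  ]
}}

```text
clock: 9.1
tool_pos: [452.0, -403.8, 233.0]
tcp_rot: [[-0.002, 1.0, 0.0], [1.0, 0.002, -0.0], [-0.0, 0.0, -1.0]]
contact_force: [-0.0, -0.3, -0.3]
grip_width: 39.6
finger_force: 25.7
```

{"name": "servo_tool", "arguments": {
  "series": [
    {"x": 0,"y": 0,"z": 0.5,"rx": 0,"ry": 0,"rz": 0,"claw": 0.3},
    {"x": 0,"y": 0,"z": 0.5,"rx": 0,"ry": 0,"rz": 0,"claw": 0.3}
  ]
}}

```text
clock: 9.3
tool_pos: [452.1, -403.9, 232.6]
tcp_rot: [[-0.002, 1.0, 0.001], [1.0, 0.002, -0.0], [-0.0, 0.001, -1.0]]
contact_force: [1.5, -1.1, 1.6]
grip_width: 39.0
finger_force: 25.7
```

{"name": "servo_tool", "arguments": {
  "series": [
    {"x": 0,"y": 0,"z": 0.3,"rx": 0,"ry": 0,"rz": 0,"claw": 0.3},
    {"x": 0,"y": 0,"z": 0.3,"rx": 0,"ry": 0,"rz": 0,"claw": 0.3}
  ]
}}

```text
clock: 9.5
tool_pos: [452.0, -403.9, 232.3]
tcp_rot: [[-0.002, 1.0, 0.001], [1.0, 0.002, -0.001], [-0.001, 0.001, -1.0]]
contact_force: [1.4, -1.6, 1.4]
grip_width: 39.3
finger_force: 25.8
```

Contact starts at about 60 mm underside height, pushing +x and -y. I'll follow it sideways and go on.

{"name": "servo_tool", "arguments": {
  "series": [
    {"x": -0.3,"y": 0.3,"z": 0.2,"rx": 0,"ry": 0,"rz": 0,"claw": 0.3},
    {"x": -0.3,"y": 0.3,"z": 0.3,"rx": 0,"ry": 0,"rz": 0,"claw": 0.3},
    {"x": -0.3,"y": 0.3,"z": 0.3,"rx": 0,"ry": 0,"rz": 0,"claw": 0.3}
  ]
}}

```text
clock: 9.8
tool_pos: [452.2, -404.1, 231.9]
tcp_rot: [[-0.002, 1.0, 0.0], [1.0, 0.002, -0.0], [-0.0, 0.0, -1.0]]
contact_force: [0.9, -1.6, 2.5]
grip_width: 39.1
finger_force: 25.8
```

{"name": "servo_tool", "arguments": {
  "series": [
    {"x": 0,"y": 0,"z": 0.3,"rx": 0,"ry": 0,"rz": 0,"claw": 0.3},
    {"x": 0,"y": 0,"z": 0.3,"rx": 0,"ry": 0,"rz": 0,"claw": 0.3}
  ]
}}

```text
clock: 10.0
tool_pos: [452.3, -404.1, 231.6]
tcp_rot: [[-0.002, 1.0, 0.0], [1.0, 0.002, -0.0], [-0.0, 0.0, -1.0]]
contact_force: [2.5, -2.4, 3.3]
grip_width: 39.4
finger_force: 25.8
```

{"name": "servo_tool", "arguments": {
  "series": [
    {"x": -0.5,"y": 0.5,"z": 0,"rx": 0,"ry": 0,"rz": 0,"claw": 0.3},
    {"x": -0.5,"y": 0.5,"z": 0.2,"rx": 0,"ry": 0,"rz": 0,"claw": 0.3},
    {"x": -0.5,"y": 0.5,"z": 0.3,"rx": 0,"ry": 0,"rz": 0,"claw": 0.3},
    {"x": -0.5,"y": 0.5,"z": 0.3,"rx": 0,"ry": 0,"rz": 0,"claw": 0.3}
  ]
}}

```text
clock: 10.4
tool_pos: [452.6, -404.5, 231.2]
tcp_rot: [[-0.002, 1.0, -0.0], [1.0, 0.002, 0.0], [0.0, -0.0, -1.0]]
contact_force: [0.5, -0.0, 3.2]
grip_width: 39.2
finger_force: 25.9
```

{"name": "servo_tool", "arguments": {
  "series": [
    {"x": 0,"y": 0,"z": 0.3,"rx": 0,"ry": 0,"rz": 0,"claw": 0.3},
    {"x": 0,"y": 0,"z": 0.3,"rx": 0,"ry": 0,"rz": 0,"claw": 0.3}
  ]
}}

```text
clock: 10.6
tool_pos: [452.7, -404.5, 231.0]
tcp_rot: [[-0.002, 1.0, -0.0], [1.0, 0.002, 0.0], [0.0, -0.0, -1.0]]
contact_force: [-0.4, -0.1, 5.0]
grip_width: 39.0
finger_force: 26.0
```

Lateral forces are gone and the vertical force is building at about 59 mm, which matches a bore of about 13.7 mm from the image. I'll press further and check with small sideways moves.

{"name": "servo_tool", "arguments": {
  "series": [
    {"x": 0.3,"y": 0,"z": 0.2,"rx": 0,"ry": 0,"rz": 0,"claw": 0.3},
    {"x": -0.3,"y": 0,"z": 0.2,"rx": 0,"ry": 0,"rz": 0,"claw": 0.3},
    {"x": 0,"y": 0.3,"z": 0.2,"rx": 0,"ry": 0,"rz": 0,"claw": 0.3},
    {"x": 0,"y": -0.3,"z": 0.2,"rx": 0,"ry": 0,"rz": 0,"claw": 0.3},
    {"x": 0,"y": 0,"z": 0.2,"rx": 0,"ry": 0,"rz": 0,"claw": 0.3}
  ]
}}

```text
clock: 11.1
tool_pos: [452.6, -404.5, 230.9]
tcp_rot: [[-0.002, 1.0, 0.0], [1.0, 0.002, 0.0], [0.0, 0.0, -1.0]]
contact_force: [-0.2, 0.4, 6.7]
grip_width: 39.1
finger_force: 26.1
```

{"name": "servo_tool", "arguments": {
  "series": [
    {"x": 0,"y": 0,"z": 0.2,"rx": 0,"ry": 0,"rz": 0,"claw": 0.3},
    {"x": 0,"y": 0,"z": 0.2,"rx": 0,"ry": 0,"rz": 0,"claw": 0.3}
  ]
}}

```text
clock: 11.3
tool_pos: [452.7, -404.6, 230.9]
tcp_rot: [[-0.002, 1.0, 0.0], [1.0, 0.002, -0.0], [-0.0, 0.0, -1.0]]
contact_force: [-0.7, 0.5, 8.0]
grip_width: 39.2
finger_force: 26.2
```

{"name": "servo_tool", "arguments": {
  "series": [
    {"x": 0,"y": 0,"z": 0.3,"rx": 0,"ry": 0,"rz": 0,"claw": 0.3},
    {"x": 0,"y": 0,"z": 0.3,"rx": 0,"ry": 0,"rz": 0,"claw": 0.3}
  ]
}}

```text
clock: 11.5
tool_pos: [452.7, -404.5, 230.8]
tcp_rot: [[-0.002, 1.0, 0.0], [1.0, 0.002, -0.0], [-0.0, 0.0, -1.0]]
contact_force: [-0.6, -0.3, 9.6]
grip_width: 39.1
finger_force: 26.4
```

Run:
```python
from h import *
d=snap('wrist','w5'); s=bot.state(); t=s['tool_pos'];print(t,s['contact_force'],s['wrist_torque'],s['finger_force'])
P=cloud(d).reshape(-1,3); q=(P-t); k=q[(abs(q[:,0])<15)&(q[:,2]>-164)&(q[:,2]<-148)&(abs(q[:,1])<30)&(np.hypot(q[:,0],q[:,1])>8)]
print('core top z',np.median(k[:,2])+t[2],'y',k[:,1].min(),k[:,1].max())
```

```text
[ 452.66928645 -404.55948176  230.79220341] [0.02206816 0.71734696 9.37355015] [ 0.19896249  0.14562201 -0.008932  ] 26.360644698143005
core top z 72.90745164587537 y -19.294595190638802 20.65677898972052
```

Top of the core is at 72.9, so the underside is at 58.9 mm: the high shoulder. Holding about 10 N.

{"name": "servo_tool", "arguments": {
  "series": [
    {"x": 0,"y": 0,"z": 0.1,"rx": 0,"ry": 0,"rz": 0,"claw": 0.3},
    {"x": 0,"y": 0,"z": 0.1,"rx": 0,"ry": 0,"rz": 0,"claw": 0.3},
    {"x": 0,"y": 0,"z": 0.1,"rx": 0,"ry": 0,"rz": 0,"claw": 0.3},
    {"x": 0,"y": 0,"z": 0.1,"rx": 0,"ry": 0,"rz": 0,"claw": 0.3},
    {"x": 0,"y": 0,"z": 0.1,"rx": 0,"ry": 0,"rz": 0,"claw": 0.3}
  ]
}}

```text
clock: 12.05
tool_pos: [452.7, -404.6, 230.8]
tcp_rot: [[-0.002, 1.0, 0.0], [1.0, 0.002, -0.0], [-0.0, 0.0, -1.0]]
contact_force: [-0.8, 1.2, 11.0]
grip_width: 39.4
finger_force: 26.4
```

{"name": "servo_tool", "arguments": {
  "series": [
    {"x": 0,"y": 0,"z": 0,"rx": 0,"ry": 0,"rz": 0,"claw": 0.3},
    {"x": 0,"y": 0,"z": 0,"rx": 0,"ry": 0,"rz": 0,"claw": 0.3},
    {"x": 0,"y": 0,"z": 0,"rx": 0,"ry": 0,"rz": 0,"claw": 0.3},
    {"x": 0,"y": 0,"z": 0,"rx": 0,"ry": 0,"rz": 0,"claw": 0.3}
  ]
}}

```text
clock: 12.45
tool_pos: [452.7, -404.6, 230.8]
tcp_rot: [[-0.002, 1.0, 0.0], [1.0, 0.002, -0.0], [-0.0, 0.0, -1.0]]
contact_force: [-1.1, 1.4, 10.4]
grip_width: 39.4
finger_force: 26.4
```

Pressed 10–11 N for about 1 s. Lift off, then carry to the thin stand B: camera (555.1,-353.0), corrected by the gauge contact offset to (555.6,-353.7).

{"name": "servo_tool", "arguments": {
  "series": [
    {"x": 0,"y": 0,"z": -2,"rx": 0,"ry": 0,"rz": 0,"claw": 0.3},
    {"x": 0,"y": 0,"z": -8,"rx": 0,"ry": 0,"rz": 0,"claw": 0.3},
    {"x": 0,"y": 0,"z": -20,"rx": 0,"ry": 0,"rz": 0,"claw": 0.3},
    {"x": 0,"y": 0,"z": -40,"rx": 0,"ry": 0,"rz": 0,"claw": 0.3},
    {"x": 0,"y": 0,"z": -45,"rx": 0,"ry": 0,"rz": 0,"claw": 0.3}
  ]
}}

```text
clock: 12.95
tool_pos: [453.1, -405.0, 277.4]
tcp_rot: [[-0.002, 1.0, 0.002], [1.0, 0.002, -0.002], [-0.002, 0.002, -1.0]]
contact_force: [0.4, 0.0, -0.3]
grip_width: 38.7
finger_force: 25.6
```

{"name": "servo_tool", "arguments": {
  "series": [
    {"x": 10,"y": 20,"z": 0,"rx": 0,"ry": 0,"rz": 0,"claw": 0.3},
    {"x": 25,"y": 50,"z": 0,"rx": 0,"ry": 0,"rz": 0,"claw": 0.3},
    {"x": 40,"y": 80,"z": 0,"rx": 0,"ry": 0,"rz": 0,"claw": 0.3},
    {"x": 51,"y": 103,"z": 0,"rx": 0,"ry": 0,"rz": 0,"claw": 0.3},
    {"x": 51,"y": 103,"z": 0,"rx": 0,"ry": 0,"rz": 0,"claw": 0.3}
  ]
}}

```text
clock: 13.45
tool_pos: [558.0, -351.9, 275.2]
tcp_rot: [[-0.004, 1.0, 0.001], [1.0, 0.004, -0.0], [-0.0, 0.001, -1.0]]
contact_force: [-0.3, 0.2, -0.6]
grip_width: 39.4
finger_force: 25.6
```

{"name": "servo_tool", "arguments": {
  "series": [
    {"x": 0,"y": 0,"z": 0,"rx": 0,"ry": 0,"rz": 0,"claw": 0.3},
    {"x": 0,"y": 0,"z": 0,"rx": 0,"ry": 0,"rz": 0,"claw": 0.3}
  ]
}}

```text
clock: 13.65
tool_pos: [554.7, -353.5, 274.9]
tcp_rot: [[-0.002, 1.0, -0.001], [1.0, 0.002, 0.0], [0.0, -0.001, -1.0]]
contact_force: [-0.7, -0.8, -1.0]
grip_width: 39.0
finger_force: 25.6
```

Run:
```python
from h import *
d=snap('wrist','w6'); s=bot.state(); t=s['tool_pos'];print(t,s['contact_force'],s['grip_width'])
P=cloud(d).reshape(-1,3); q=(P-t); k=q[(abs(q[:,0])<15)&(q[:,2]>-164)&(q[:,2]<-150)&(abs(q[:,1])<30)]
print('core top',np.median(k[:,2]),'y',k[:,1].min(),k[:,1].max())
Q=P[np.hypot(P[:,0]-555.1,P[:,1]+353)<32]
for lo,hi in [(4,10),(26,30),(45,55),(55,65)]:
    q=Q[(Q[:,2]>lo)&(Q[:,2]<hi)]
    if len(q)>5: print((lo,hi),len(q),q.max(0)[:2].round(1),q.min(0)[:2].round(1))
```

```text
[ 554.63150779 -353.73768823  274.98458546] [ 0.1222124  -0.10569528 -1.10015545] 39.307912744229384
core top -158.18818968073754 y -19.006810305500665 20.933162695179988
(4, 10) 1104 [ 578.9 -329.1] [ 531.7 -375.5]
(26, 30) 741 [ 569.6 -338.7] [ 541.5 -366.4]
(45, 55) 78 [ 559.5 -348.4] [ 551.4 -356. ]
(55, 65) 79 [ 558.6 -348.9] [ 551.5 -354.6]
```

{"name": "servo_tool", "arguments": {
  "series": [
    {"x": 0,"y": 1,"z": 12,"rx": 0,"ry": 0,"rz": 0,"claw": 0.3},
    {"x": 0,"y": 1,"z": 25,"rx": 0,"ry": 0,"rz": 0,"claw": 0.3},
    {"x": 0,"y": 1,"z": 35,"rx": 0,"ry": 0,"rz": 0,"claw": 0.3},
    {"x": 0,"y": 1,"z": 40,"rx": 0,"ry": 0,"rz": 0,"claw": 0.3},
    {"x": 0,"y": 1,"z": 40,"rx": 0,"ry": 0,"rz": 0,"claw": 0.3}
  ]
}}

```text
clock: 14.2
tool_pos: [556.1, -353.1, 233.6]
tcp_rot: [[-0.002, 1.0, -0.002], [1.0, 0.002, 0.001], [0.001, -0.002, -1.0]]
contact_force: [-0.1, 0.2, -1.2]
grip_width: 38.9
finger_force: 25.6
```

{"name": "servo_tool", "arguments": {
  "series": [
    {"x": 0,"y": 0,"z": 3,"rx": 0,"ry": 0,"rz": 0,"claw": 0.3},
    {"x": 0,"y": 0,"z": 6,"rx": 0,"ry": 0,"rz": 0,"claw": 0.3},
    {"x": 0,"y": 0,"z": 9,"rx": 0,"ry": 0,"rz": 0,"claw": 0.3},
    {"x": 0,"y": 0,"z": 11,"rx": 0,"ry": 0,"rz": 0,"claw": 0.3},
    {"x": 0,"y": 0,"z": 12,"rx": 0,"ry": 0,"rz": 0,"claw": 0.3}
  ]
}}

```text
clock: 14.7
tool_pos: [556.5, -353.3, 223.0]
tcp_rot: [[-0.002, 1.0, -0.0], [1.0, 0.002, 0.0], [0.0, -0.0, -1.0]]
contact_force: [-0.4, -0.9, -1.3]
grip_width: 39.1
finger_force: 25.6
```

{"name": "servo_tool", "arguments": {
  "series": [
    {"x": 0,"y": -0.7,"z": 4,"rx": 0,"ry": 0,"rz": 0,"claw": 0.3},
    {"x": 0,"y": -0.7,"z": 8,"rx": 0,"ry": 0,"rz": 0,"claw": 0.3},
    {"x": 0,"y": -0.7,"z": 12,"rx": 0,"ry": 0,"rz": 0,"claw": 0.3},
    {"x": 0,"y": -0.7,"z": 16,"rx": 0,"ry": 0,"rz": 0,"claw": 0.3},
    {"x": 0,"y": -0.7,"z": 18,"rx": 0,"ry": 0,"rz": 0,"claw": 0.3}
  ]
}}

```text
clock: 15.2
tool_pos: [555.7, -353.2, 204.5]
tcp_rot: [[-0.002, 1.0, -0.001], [1.0, 0.002, 0.0], [0.0, -0.001, -1.0]]
contact_force: [-0.7, -0.8, -0.4]
grip_width: 39.1
finger_force: 25.6
```

{"name": "servo_tool", "arguments": {
  "series": [
    {"x": 0,"y": 0,"z": 1,"rx": 0,"ry": 0,"rz": 0,"claw": 0.3},
    {"x": 0,"y": 0,"z": 2,"rx": 0,"ry": 0,"rz": 0,"claw": 0.3},
    {"x": 0,"y": 0,"z": 3,"rx": 0,"ry": 0,"rz": 0,"claw": 0.3},
    {"x": 0,"y": 0,"z": 3,"rx": 0,"ry": 0,"rz": 0,"claw": 0.3}
  ]
}}

```text
clock: 15.6
tool_pos: [555.9, -353.3, 202.1]
tcp_rot: [[-0.002, 1.0, -0.0], [1.0, 0.002, 0.0], [0.0, -0.0, -1.0]]
contact_force: [-0.4, -0.4, -0.5]
grip_width: 39.4
finger_force: 25.6
```

{"name": "servo_tool", "arguments": {
  "series": [
    {"x": 0,"y": 0,"z": 0.5,"rx": 0,"ry": 0,"rz": 0,"claw": 0.3},
    {"x": 0,"y": 0,"z": 1,"rx": 0,"ry": 0,"rz": 0,"claw": 0.3},
    {"x": 0,"y": 0,"z": 1,"rx": 0,"ry": 0,"rz": 0,"claw": 0.3}
  ]
}}

```text
clock: 15.9
tool_pos: [555.8, -353.3, 201.1]
tcp_rot: [[-0.002, 1.0, -0.0], [1.0, 0.002, -0.0], [-0.0, -0.0, -1.0]]
contact_force: [0.2, -0.4, -1.2]
grip_width: 39.1
finger_force: 25.6
```

{"name": "servo_tool", "arguments": {
  "series": [
    {"x": 0,"y": 0,"z": 0.5,"rx": 0,"ry": 0,"rz": 0,"claw": 0.3},
    {"x": 0,"y": 0,"z": 1,"rx": 0,"ry": 0,"rz": 0,"claw": 0.3},
    {"x": 0,"y": 0,"z": 1,"rx": 0,"ry": 0,"rz": 0,"claw": 0.3}
  ]
}}

```text
clock: 16.2
tool_pos: [555.9, -353.3, 200.4]
tcp_rot: [[-0.002, 1.0, 0.0], [1.0, 0.002, -0.0], [-0.0, 0.0, -1.0]]
contact_force: [-1.4, 1.3, 3.2]
grip_width: 39.3
finger_force: 25.9
```

{"name": "servo_tool", "arguments": {
  "series": [
    {"x": 0,"y": 0,"z": 0.3,"rx": 0,"ry": 0,"rz": 0,"claw": 0.3},
    {"x": 0,"y": 0,"z": 0.3,"rx": 0,"ry": 0,"rz": 0,"claw": 0.3}
  ]
}}

```text
clock: 16.4
tool_pos: [555.9, -353.3, 200.4]
tcp_rot: [[-0.002, 1.0, 0.0], [1.0, 0.002, -0.0], [-0.0, 0.0, -1.0]]
contact_force: [-1.5, 1.9, 6.6]
grip_width: 39.4
finger_force: 26.1
```

Resting on the collar: hard stop at TCP 200.4, expected about 200. Ease, open, and rise.

{"name": "servo_tool", "arguments": {
  "series": [
    {"x": 0,"y": 0,"z": -0.4,"rx": 0,"ry": 0,"rz": 0,"claw": 0.5},
    {"x": 0,"y": 0,"z": -0.4,"rx": 0,"ry": 0,"rz": 0,"claw": 0.6},
    {"x": 0,"y": 0,"z": -0.4,"rx": 0,"ry": 0,"rz": 0,"claw": 0.65},
    {"x": 0,"y": 0,"z": -0.4,"rx": 0,"ry": 0,"rz": 0,"claw": 0.65}
  ]
}}

```text
clock: 16.8
tool_pos: [555.8, -353.3, 200.1]
tcp_rot: [[-0.002, 1.0, -0.0], [1.0, 0.002, 0.0], [0.0, -0.0, -1.0]]
contact_force: [0.1, 0.3, 0.2]
grip_width: 55.4
finger_force: 0.0
```

{"name": "servo_tool", "arguments": {
  "series": [
    {"x": 0,"y": 0,"z": -8,"rx": 0,"ry": 0,"rz": 0,"claw": 0.65},
    {"x": 0,"y": 0,"z": -25,"rx": 0,"ry": 0,"rz": 0,"claw": 0.65},
    {"x": 0,"y": 0,"z": -60,"rx": 0,"ry": 0,"rz": 0,"claw": 0.65},
    {"x": 0,"y": 0,"z": -100,"rx": 0,"ry": 0,"rz": 0,"claw": 0.65},
    {"x": -30,"y": 0,"z": -140,"rx": 0,"ry": 0,"rz": 0,"claw": 0.65}
  ]
}}

```text
clock: 17.3
tool_pos: [556.0, -381.1, 343.0]
tcp_rot: [[-0.004, 1.0, -0.0], [1.0, 0.004, 0.001], [0.001, -0.0, -1.0]]
contact_force: [0.2, -0.8, -0.8]
grip_width: 55.2
finger_force: 0.0
```

{"name": "servo_tool", "arguments": {
  "series": [
    {"x": 0,"y": 0,"z": 0,"rx": 0,"ry": 0,"rz": 0,"claw": 0.65},
    {"x": 0,"y": 0,"z": 0,"rx": 0,"ry": 0,"rz": 0,"claw": 0.65}
  ]
}}

```text
clock: 17.5
tool_pos: [556.0, -383.9, 342.8]
tcp_rot: [[-0.001, 1.0, 0.003], [1.0, 0.001, -0.002], [-0.002, 0.003, -1.0]]
contact_force: [-0.4, -0.4, -1.0]
grip_width: 55.5
finger_force: 0.0
```

Run:
```python
from h import *
d=snap('wrist','w7'); print(bot.state()['tool_pos'])
P=cloud(d).reshape(-1,3); Q=P[np.hypot(P[:,0]-555.1,P[:,1]+353)<26]
q=Q[(Q[:,2]>38)&(Q[:,2]<47)&(np.hypot(Q[:,0]-555.1,Q[:,1]+353)>8)]
print(len(q),q.max(0).round(1),q.min(0).round(1),np.linalg.lstsq(np.c_[q[:,:2]-[555,-353],np.ones(len(q))],q[:,2],rcond=None)[0].round(3))
cv2.imwrite('pics/w7b.png',cv2.resize(cv2.imread('pics/w7.png'),(800,600)))
```

```text
[ 555.58550913 -383.19533635  340.97391879]
1147 [ 574.9 -333.1   44.8] [ 536.  -371.9   38.1] [-1.0000e-03 -8.0000e-03  4.2475e+01]
```

View pics/w7b.png

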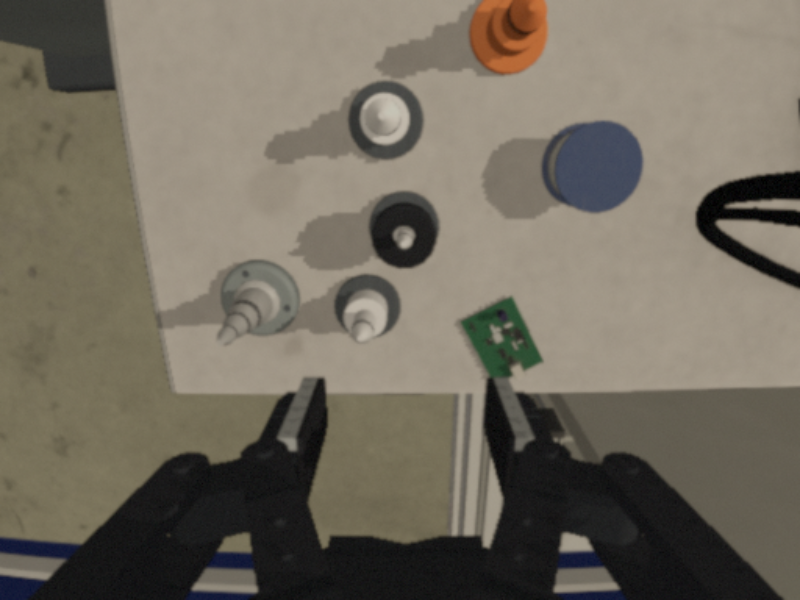

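The core sits level on the thin stand at (404,230), top height 42.5 mm against 42 expected, and the gripper is clear. Handing in.

```bash
python3 -c "
from h import *
print(workorder.close_job())"
```

```text
the job is handed in; nothing more can be done
None
```

The nearest core stopped on the gauge's highest shoulder, was pressed there at about 10–11 N for roughly a second, and now rests level on the collar of the thinnest-post stand; the job is handed in.

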